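Press a glued cover onto a printed housing

TASK

Glue-up: lay the flat grey cover plate squarely and centred on the ribbed housing in the steel tray, slide the tray by its stub handle into the press until it is fully home against the back stop, then wind the T-handle clockwise until the screw is all the way down, so that the platen clamps the cover firmly. Let go of everything at the end and leave the other things on the bench where they are.

Things in the scene. Friction and masses are not known exactly. Their poses are not given: they have to be found in the camera images.
- press: Four-post glue press bolted to the back end of a plywood base board 450 x 240 mm, 18 mm thick; fixed. Origin: on the table under the screw axis; x from the open front to the back, y left seen from the front, z up. The board spans x -340 (loading end) to +110 mm. Four 20 mm posts at x +-55, y +-102 mm carry the head plate; a back stop stands on the board, its face at x +75.5 mm
- press_home (a point): Point on top of the base board under the screw axis, where the tray's origin lies when the tray is fully home against the back stop (axes as the press)
- rail_mouth (a point): Middle of the entry between the two aluminium guide rails, on top of the board, 100 mm before the screw axis. Rails 12 mm high run from here to the back stop, inner faces 153 mm apart (+-76.5 mm); their mouths flare outwards over the 32 mm before this point. Axes as the press
- head_front (a point): Middle of the lower front edge of the press's grey head plate, 105 mm before the screw axis, 145 mm above the table. The plate is 210 (x) by 240 (y) mm, 20 mm thick, and overhangs the tray's handle once the tray is in. On top of it sits a brass nut, 60 mm wide, up to 189 mm above the table
- tray: Loose steel gluing tray, 150 (x) by 146 mm (y), floor 3 mm, lip 12 mm high, on the board in front of the press; 0.3 to 0.6 kg. Origin: centre of its underside; x points to the edge that enters the press first. On the front edge a black stub handle points to -x: 16 mm wide (y), 18 mm high, from x -80 to -122 mm, its middle 37 mm above the underside, held by an upright strap of the same width
- housing: Grey printed housing with open top and cross ribs, 120 (x) by 44 (y) by 22 mm high, lying loose on the tray floor. Origin: centre of its underside, 3 mm above the underside of the tray; x along its length, z up
- cover: Flat grey printed cover plate with grille slots, 130 (x) by 60 (y) by 10 mm thick, lying on the table. Origin: centre of its underside; x along its length. It belongs on top of the housing, overhanging it by 5 mm at the ends and 8 mm along the sides; either way round. About 0.07 kg
- t_handle (a joint): Angle of the T-handle on the screw, rad, 0 to 1.2 at the start; grows clockwise seen from above and lowers screw, handle and platen by 3.18 mm per rad (20 mm a turn). At 0 the bar lies along the press's y, end a to +y. Platen meets the cover at about 4.6; then a spring pack gives, about 14 N more per rad, up to the stop at 6.5. Friction 0.35 N m: it stays where left
- handle_hub (a point): Centre of the T-handle's hub (30 mm wide, 28 mm high) on the screw axis, at the height of the bar's axis, 247 mm above the table at handle angle 0
- bar_end_a (a point): Grip point on the T-handle's round steel bar, 75 mm from the screw axis; the bar is 14 mm thick and ends in a 22 mm ball 98 mm from the axis
- bar_end_b (a point): The same on the opposite end of the bar
- platen: Steel platen of the press, 136 by 230 by 12 mm, with a 4 mm rubber pad beneath; rides on the four posts under the screw. Origin: centre of the pad's underside, about 68 mm above the table at handle angle 0
- bracket: Bystander: grey printed L-bracket, 70 x 50 x 51 mm, on the table beside the cover (they may stand either way round). Origin: centre of its underside
- knob: Bystander: black printed knob, 32 mm wide and 20 mm high, on a front corner of the press's base board
- glue: Bystander: white glue bottle, 42 mm wide and 110 mm high, standing on the table
- calipers: Bystander: calipers 200 mm long lying on the table
- scraper: Bystander: print scraper 200 mm long lying on the table
- channel: Bystander: grey printed ribbed channel, 220 x 50 x 22 mm, lying on the table
Not all that is in view belongs to the job. Leave any green look-alike of the tray alone. Leave any red look-alike of the cover alone.

How it is judged (in metres and radians):
On the way, in this order (a step that is already met when the one before it is completed fails the run):
1. the cover lies centred on the housing in the tray, let go (x of cover in the frame of housing between -0.009 and 0.009 m and y of cover in the frame of housing between -0.007 and 0.007 m and z of cover in the frame of housing between 0.018 and 0.026 m and angle between the x axis of cover and the x axis of housing, either way round below 0.12 rad and angle between the z axis of cover and the z axis of housing, either way round below 0.06 rad and x of housing in the frame of tray between -0.018 and 0.018 m and y of housing in the frame of tray between -0.03 and 0.03 m and z of housing in the frame of tray between -0.001 and 0.006 m and contact force between the fingers and cover below 0.1 N), for 0.2 s.
2. the tray, with housing and cover on it, stands fully home in the press (x of cover in the frame of housing between -0.009 and 0.009 m and y of cover in the frame of housing between -0.007 and 0.007 m and z of cover in the frame of housing between 0.018 and 0.026 m and angle between the x axis of cover and the x axis of housing, either way round below 0.12 rad and angle between the z axis of cover and the z axis of housing, either way round below 0.06 rad and x of housing in the frame of tray between -0.018 and 0.018 m and y of housing in the frame of tray between -0.03 and 0.03 m and z of housing in the frame of tray between -0.001 and 0.006 m and x of tray in the frame of press_home between -0.006 and 0.006 m and y of tray in the frame of press_home between -0.006 and 0.006 m and z of tray in the frame of press_home between -0.003 and 0.004 m and angle between the x axis of tray and the x axis of press, either way round below 0.06 rad), for 0.2 s.
3. the screw is wound down and the platen clamps the cover with more than 20 N (all of step 2 and contact force between platen and cover above 20 N), for 0.2 s.
At the end, for the whole second after the job is handed in: Tray home in the press (within 6 mm, 0.06 rad) with the housing in it, cover flat on the housing (centred within 9 mm along, 7 mm across, 0.12 rad), handle past 5.5 rad, platen pressing the cover with over 20 N, all at rest (all of step 3 and value of joint t_handle above 5.5 rad and linear speed of each of tray, cover below 0.02 m/s); the robot touches nothing.
It fails at once if one of the bystanders (bracket, knob, glue bottle, calipers, scraper, channel) is pushed or knocked more than 40 mm from its place (distance of any of bracket, knob, glue, calipers, scraper, channel from where it was at the start of the episode above 0.04 m).
It also fails if it takes over 72 s, if anything falls off the work surface, if the arm or the gripper's body presses on something with over 40 N, if the wrist force passes 120 N, or if a joint passes its speed limit or range.

ROBOT

A 7-joint arm with a two-finger parallel gripper is mounted at the origin on the work surface. World frame = base frame: x ahead of the robot, y to its left, z up, the work surface at z = 0. Lengths are in m, angles in degrees, forces in N, time in s.
With the tool pointing down it reaches from about 0.425 to 0.875 m from the base axis. Payload 4.7 kg.
Tool frame: the origin (TCP) lies midway between the tips of the shut fingers; the grasp point (between the pads) lies 19 mm behind it (env.grip_depth is the distance from the TCP to the grasp point, in m); z points along the fingers, y is the line along which they close (so a half turn about z gives the same grasp; the last joint's range is limited). The gripper opens to 87 mm and grips with 3 to 60 N. Pads are 19 mm wide; open, the fingers measure 117 mm over their backs; the gripper's body (75 mm by 190 mm) begins 51 mm behind the grasp point.
Start: joints at [69.448, 18.392, -4.016, 83.108, 1.295, 78.541, -3.26], TCP at [0.237, -0.605, 0.223] pointing down, gripper open.
Joint ranges: [-163.93, 163.93], [-17.29, 119.83], [-79.2, 71.16], [3.27, 140.29], [-89.18, 269.18], [5.43, 117.66], [-154.24, 154.24]. Speed limits (degrees/s): [147.25, 147.25, 180, 180, 180, 180, 180].

INTERFACE

Orientations are given as [roll, pitch, yaw] about the fixed x, y, z axes, in that order (R = Rz(yaw) Ry(pitch) Rx(roll)).
In Python, from cell import get_obs, optics, env, nets gives the robot as it stands.
- The arm moves only by the shell command python3 -m creep 'ROWS' [FORCE]. ROWS is JSON, a list of rows, each an object of numbers: "wx", "wy", "wz": the turn, a rotation vector about the tool's x, y, z in degrees; "tx", "ty", "tz": the shift along the tool's x, y, z in mm; "gripper": the opening, from -1 (shut) to 1 (fully open). A call has 1 to 5 rows; each row is the pose to reach, as a shift and turn from the pose commanded when the call began, along the tool's axes at that moment; what a row does not reach only later rows make up. A row lasts 1/12 s, in which the tool goes at most 41.7 mm and 7.16 degrees, less where a joint would pass 70% of its speed; a pose out of reach is approached as far as the arm can. A call with a gripper value outside its range is refused whole. The fingers move at their own pace and stop on an object; FORCE is the grip in N (left out, the last holds). Time passes only in rows, so rows that repeat a pose let the fingers close. It gives the time, the measured TCP pose, the force, the opening and the grip force at its end, in the units of the state.
- get_obs(): the state, without advancing time (a new reading comes with each control period).
- optics.read_camera(name): name is "side" or "top"; returns (picture, depth): 480x640x3 uint8, red, green, blue; 480x640 float32, m along the optical axis (not along the pixel's ray), 0 where there is no reading.
- optics.camera_info(name): a dict with "fovy" (degrees; the focal length in pixels is half the picture's height over the tangent of half this angle, whatever the lens; pixels are square), "cx", "cy" (the principal point, pixels), "R" (3x3) and "t" (3): a world point X has camera coordinates R X + t. Camera axes: x right, y down, z forward; pixel columns grow to the right and rows downward; lengths in m; the calibration is good to about 2 mm. A picture is of the moment at which its call begins. camera_info takes no time and is no camera call.
- env.sign_off(): hands the job in; it is judged then, once.
Trained networks look in the newest picture that a camera, given by its name, has taken for a name from the list of things; names that differ only in an ending like _2 or _b are one class to them, and where a whole thing is asked for, a point or a joint stands for the part that bears it (a point fixed in the world has none). Each returns a list of dicts, best first, with "confidence" (0 to 1); they miss things now and then, are a little off and sometimes report something else, mostly with a low value. They report only what shows in the picture. A call takes as long as a camera call. They do not tell look-alikes from the thing itself.
- nets.look_for(query, camera): "point" ([x, y, z] in m, in world coordinates, good to about 4 mm: the middle of the surface that is visible of it).
- nets.place_of(query, camera): "point" ([x, y, z] in m, in world coordinates, good to about 4 mm: a listed point, or the origin of a listed thing).
The state is a dict: "time_s": time; "qpos": joint angles; "joint_velocities": joint speeds; "effort": joint torques, N m; "tool_pos": TCP position; "tool_rot": TCP orientation; "force": force on the tool from outside, world axes, zero at the start; "wrist_torque": the same for the moment, N m; "grip_width": finger opening in m; "grasp_force": force on a finger pad.
Only numpy, scipy, OpenCV 4.12 (cv2) and the standard library are available. Lean on these libraries where they do the work, as an engineer would, in place of code of your own. Each camera call takes 0.05 s, during which the arm holds its last target. There are 200 camera calls.

## Working session

There is one attempt and no reset: what is moved stays moved. The work goes in short steps, Python scripts to look and compute and a shell command to move; the robot and the scene stay as the last step left them, time stands still between calls to the robot, and variables do not carry over. Pictures are saved under pics/ and viewed, at most 10 in all, crops included, and the job is handed in when it is done.

```bash
ls; mkdir -p pics; cat > h.py <<'E'
import numpy as np, cv2
from cell import get_obs, optics, env, nets
from scipy.spatial.transform import Rotation as Ro
def cam(n):
    i=optics.camera_info(n); f=240/np.tan(np.radians(i["fovy"])/2)
    return i,f
def cloud(n,d):
    i,f=cam(n); v,u=np.mgrid[0:480,0:640]
    P=np.stack([(u-i["cx"])*d/f,(v-i["cy"])*d/f,d],-1)
    W=(P-np.array(i["t"]))@np.array(i["R"])
    W[d<=0]=np.nan
    return W
def pix(n,X):
    i,f=cam(n); c=np.array(i["R"])@np.array(X)+np.array(i["t"])
    return f*c[0]/c[2]+i["cx"],f*c[1]/c[2]+i["cy"]
def totool(dw):  # world shift m -> tool mm
    o=get_obs(); R=Ro.from_euler('xyz',o["tool_rot"],degrees=True)
    return np.round(R.inv().apply(np.array(dw))*1000,1)
E
python3 - <<'E'
from h import *
for n in("top","side"):
    p,d=optics.read_camera(n); cv2.imwrite(f"pics/{n}0.png",p[:,:,::-1]); np.save(f"{n}_d.npy",d); np.save(f"{n}_p.npy",p)
    print(n,optics.camera_info(n))
    for q in("cover","tray","housing","press_home","rail_mouth","handle_hub","bar_end_a","bar_end_b","bracket","knob","glue","channel","calipers","scraper"):
        r=nets.place_of(q,n); print(q,[(np.round(a["point"],3).tolist(),round(a["confidence"],2),np.round(pix(n,a["point"])).tolist()) for a in r[:3]])
o=get_obs();print(o["time_s"],o["tool_pos"],o["tool_rot"],o["grip_width"])
E
```

```text
pics
top {'fovy': 48.38996952749486, 'cx': 325.16949003876204, 'cy': 243.58109119748994, 'R': array([[ 0.00304915, -0.99988153,  0.01508743],
       [-0.98884872, -0.00526124, -0.14883051],
       [ 0.14889225, -0.01446538, -0.98874762]]), 't': array([-0.12072442,  0.53103256,  1.46589909])}
cover [([0.446, -0.364, -0.002], 0.86, [410.0, 276.0]), ([0.438, -0.681, 0.001], 0.82, [520.0, 279.0])]
tray [([0.542, -0.08, 0.018], 0.96, [312.0, 241.0]), ([0.262, 0.392, -0.001], 0.93, [143.0, 340.0]), ([0.748, -0.364, 0.002], 0.87, [408.0, 174.0])]
housing [([0.545, -0.075, 0.022], 0.58, [310.0, 240.0])]
press_home []
rail_mouth [([0.548, 0.058, 0.023], 0.93, [263.0, 238.0])]
handle_hub [([0.552, 0.157, 0.243], 0.93, [214.0, 222.0])]
bar_end_a [([0.612, 0.107, 0.24], 0.67, [235.0, 199.0])]
bar_end_b [([0.612, 0.107, 0.24], 0.67, [235.0, 199.0])]
bracket [([0.585, -0.351, 0.0], 0.61, [405.0, 228.0]), ([0.497, 0.207, 0.248], 0.3, [192.0, 244.0]), ([0.554, 0.157, 0.246], 0.24, [214.0, 221.0])]
knob [([0.422, -0.152, 0.019], 0.51, [337.0, 283.0])]
glue [([0.299, -0.273, 0.002], 0.63, [379.0, 327.
[... 1272 characters left out ...]
0, 282.0])]
bar_end_b [([0.611, 0.105, 0.247], 0.61, [249.0, 246.0]), ([0.502, 0.208, 0.248], 0.58, [262.0, 282.0])]
bracket [([0.585, -0.343, -0.001], 0.67, [336.0, 246.0])]
knob []
glue [([0.301, -0.267, -0.001], 0.62, [407.0, 284.0])]
channel [([0.533, -0.513, 0.003], 0.96, [371.0, 226.0])]
calipers [([0.5, 0.468, -0.003], 0.98, [201.0, 437.0]), ([0.534, -0.509, 0.0], 0.58, [370.0, 227.0]), ([0.556, 0.157, -0.0], 0.2, [260.0, 340.0])]
scraper [([0.555, 0.163, 0.066], 0.59, [258.0, 322.0]), ([0.33, -0.433, 0.001], 0.56, [417.0, 254.0]), ([0.54, -0.076, 0.016], 0.29, [308.0, 289.0])]
1.5 [ 0.23671598 -0.60536815  0.22257897] [1.79996846e+02 4.11498587e-03 2.13598781e+01] 0.08679987497121244
```

View pics/top0.png

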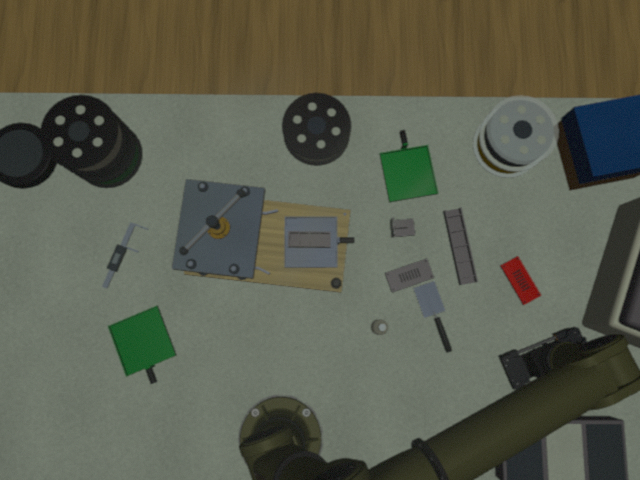

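View pics/side0.png

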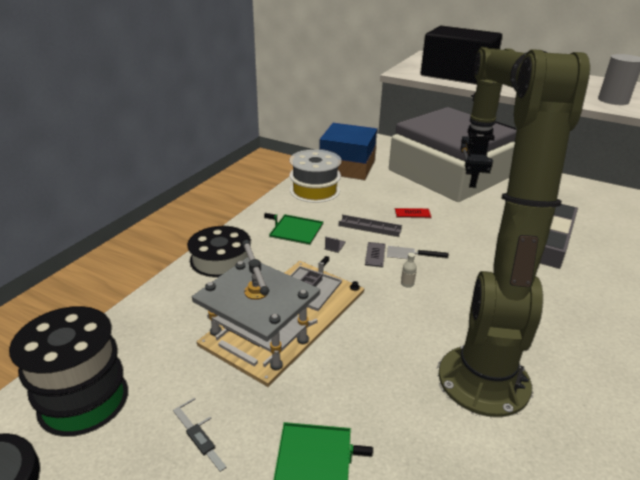

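The top view shows a grey cover at (410,275) with the scraper blade right below it at (428,300). Things that could be taken for the cover are the red plate (520,279), the bracket (402,228), the channel (460,245) and the housing (310,240). I choose the grey slotted plate at (410,275). The steel tray is at (312,241), and the green ones at (143,340) and (408,174) are look-alikes.

```bash
python3 - <<'E'
from h import *
p=np.load("top_p.npy")
c=cv2.resize(p[180:310,170:470],None,fx=2.6,fy=2.6,interpolation=cv2.INTER_CUBIC); cv2.imwrite("pics/crop1.png",c[:,:,::-1])
for n in("top","side"):
    p=np.load(n+"_p.npy"); W=cloud(n,np.load(n+"_d.npy")); X,Y,Z=W[...,0],W[...,1],W[...,2]
    def rect(name,m):
        k,l,s,ce=cv2.connectedComponentsWithStats(m.astype(np.uint8))
        for j in sorted(range(1,k),key=lambda j:-s[j,4])[:2]:
            P=W[l==j]; r=cv2.minAreaRect((P[:,:2]*1000).astype(np.float32)); print(n,name,s[j,4],"c",np.round(r[0],1),"sz",np.round(r[1],1),"ang",round(r[2],1),"z",np.round(np.median(P[:,2]),4))
    reg=lambda x0,x1,y0,y1:(X>x0)&(X<x1)&(Y>y0)&(Y<y1)
    rect("cover",reg(.39,.51,-.44,-.28)&(Z>.006)&(Z<.016))
    rect("housing",reg(.48,.61,-.16,0)&(Z>.034)&(Z<.05))
    rect("tray",reg(.44,.64,-.18,.03)&(Z>.0195)&(Z<.034))
    rect("handle",reg(.45,.65,-.26,-.13)&(Z>.045))
    rect("board",reg(.38,.72,-.25,.3)&(Z>.0125)&(Z<.08))
    rect("head",reg(.38,.72,0,.35)&(Z>.135)&(Z<.175))
    rect("bar",reg(.38,.72,0,.35)&(Z>.22))
    rect("bracket",reg(.54,.64,-.41,-.29)&(Z>.008))
    rect("scraper",reg(.26,.42,-.5,-.33)&(Z>.005))
    rect("glue",reg(.26,.34,-.31,-.23)&(Z>.01))
    print(n,"table z",np.nanmedian(Z[reg(.3,.4,-.2,.0)]))
E
```

```text
top cover 823 c [ 445.5 -358.1] sz [ 62.7 137.5] ang 20.4 z 0.0106
top cover 22 c [ 400.9 -386.9] sz [34.2 11.7] ang 89.4 z 0.008
top housing 259 c [545.  -72.8] sz [ 45.7 118.7] ang 0.1 z 0.0429
top housing 3 c [ 597.5 -149.3] sz [5.5 0.1] ang 0.6 z 0.0351
top tray 2207 c [539.1 -74.4] sz [208.3 198.4] ang 89.4 z 0.0228
top tray 205 c [548. -44.] sz [33.2 51.7] ang 0.7 z 0.0259
top handle 102 c [ 539.9 -176.2] sz [15.5 45. ] ang 1.5 z 0.0633
top handle 4 c [ 559.4 -131.9] sz [8.2 0. ] ang 0.5 z 0.0474
top board 7382 c [540.5  36.3] sz [468.8 241. ] ang 83.8 z 0.0205
top board 1 c [701.2  53.9] sz [0. 0.] ang 0.0 z 0.0142
top head 6475 c [554.5 159.7] sz [211.8 241.7] ang 83.7 z 0.1656
top bar 621 c [553.6 158.4] sz [ 29.3 215.5] ang 49.3 z 0.252
top bracket 174 c [ 585.4 -334.9] sz [49.4 55.7] ang 6.3 z 0.0205
top bracket 14 c [ 575.7 -368.9] sz [ 8.1 24.7] ang 44.9 z 0.0102
top scraper 208 c [ 302.8 -441.2] sz [96.1 25.3] ang 25.0 z 0.0178
top scraper 49 c [ 363.2 -422.3] sz [30.3 41.1] ang 18.4 z 0.0073
top glue 213 c [ 300.9 -266.9] sz [39.4 41.1] ang 87.1 z 0.0772
top glue 1 c [
[... 446 characters left out ...]
.6] ang 75.9 z 0.0233
side handle 86 c [ 541. -174.] sz [18.2 49.6] ang 1.0 z 0.0589
side board 5847 c [540.6  38. ] sz [471.5 242.5] ang 83.8 z 0.0181
side board 1 c [565.3 211.7] sz [0. 0.] ang 0.0 z 0.0769
side head 5346 c [555.  160.6] sz [215.4 243.5] ang 83.5 z 0.1626
side bar 460 c [552.1 163.8] sz [ 29.4 215.6] ang 44.4 z 0.249
side bracket 168 c [ 589.4 -317. ] sz [44.  54.7] ang 39.5 z 0.0304
side bracket 1 c [ 568.6 -348.4] sz [0. 0.] ang 0.0 z 0.0081
side scraper 115 c [ 294.1 -440.7] sz [73.6 20.2] ang 20.6 z 0.0128
side scraper 11 c [ 416.2 -348.9] sz [ 6.5 28.3] ang 1.6 z 0.0085
side glue 366 c [ 300.9 -261.2] sz [37.4 39.3] ang 71.7 z 0.0585
side table z -0.002297234172060115
```

View pics/crop1.png

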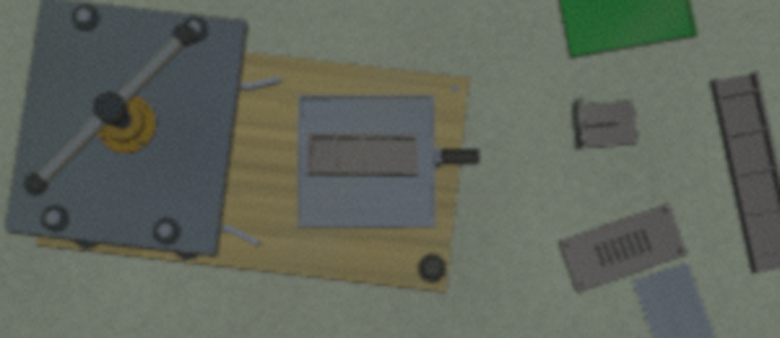

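The crop shows the grey slotted cover at crop (622,248), with the scraper blade touching distance below its right half at (660,290). I will grip towards the cover's left (+y) end to stay clear of the blade. The housing is at (362,156) in the steel tray, its stub handle points right to (460,156), and the knob is at (431,268).

```bash
cat >> h.py <<'E'
def plan(pos,rpy,vmax=40,wmax=7):
    "print calls (tool-frame shift/turn and number of rows) from the present pose to pos, rpy"
    o=get_obs(); p=np.array(o["tool_pos"]); R=Ro.from_euler('xyz',o["tool_rot"],degrees=True); G=Ro.from_euler('xyz',rpy,degrees=True)
    pos=np.array(pos); n=max(np.linalg.norm(pos-p)*1000/vmax, np.degrees((R.inv()*G).magnitude())/wmax); k=max(1,int(np.ceil(n/5)))
    for i in range(k):
        f=1/(k-i); v=(R.inv()*G).as_rotvec(); dp=(pos-p)*f; dR=Ro.from_rotvec(v*f)
        print("call",i+1,"t",np.round(R.inv().apply(dp)*1000,1),"w",np.round(np.degrees(v*f),1),"rows",round(n/k,1))
        p=p+dp; R=R*dR
E
python3 - <<'E'
from h import *
plan([.436,-.331,.09],[180,0,110.4])
p=np.load("top_p.npy").astype(int); W=cloud("top",np.load("top_d.npy")); X,Y,Z=[W[...,i] for i in range(3)]
i,f=cam("top")
m=(p[...,2]>p[...,0]-5)&(X>.44)&(X<.64)&(Y>-.18)&(Y<.03)
m=cv2.morphologyEx(m.astype(np.uint8),cv2.MORPH_OPEN,np.ones((5,5),np.uint8))
m=cv2.morphologyEx(m,cv2.MORPH_CLOSE,np.ones((25,25),np.uint8))
# back-project contour at lip height z=.030
ys,xs=np.nonzero(m); r=np.stack([(xs-i["cx"])/f,(ys-i["cy"])/f,np.ones(len(xs))],-1)@np.array(i["R"]); C=-np.array(i["R"]).T@np.array(i["t"])
P=C+r*((.030-C[2])/r[:,2])[:,None]
print("tray",cv2.minAreaRect((P[:,:2]*1000).astype(np.float32)))
E
```

```text
call 1 t [ 95.2 -61.   44.2] w [ -0.    0.  -29.7] rows 4.2
call 2 t [112.9  -5.9  44.2] w [ -0.    0.  -29.7] rows 4.2
call 3 t [101.   50.8  44.2] w [ -0.    0.  -29.7] rows 4.2
tray ((539.3551025390625, -81.08242797851562), (140.97476196289062, 153.9156951904297), 0.34915977716445923)
```

```bash
python3 -m creep '[{"tx":95,"ty":-61,"tz":44,"wz":-29.7,"gripper":1},{"tx":95,"ty":-61,"tz":44,"wz":-29.7},{"tx":95,"ty":-61,"tz":44,"wz":-29.7},{"tx":95,"ty":-61,"tz":44,"wz":-29.7},{"tx":95,"ty":-61,"tz":44,"wz":-29.7}]'
python3 -m creep '[{"tx":113,"ty":-6,"tz":44,"wz":-29.7},{"tx":113,"ty":-6,"tz":44,"wz":-29.7},{"tx":113,"ty":-6,"tz":44,"wz":-29.7},{"tx":113,"ty":-6,"tz":44,"wz":-29.7},{"tx":113,"ty":-6,"tz":44,"wz":-29.7}]'
python3 -m creep '[{"tx":101,"ty":51,"tz":44,"wz":-29.7},{"tx":101,"ty":51,"tz":44,"wz":-29.7},{"tx":101,"ty":51,"tz":44,"wz":-29.7},{"tx":101,"ty":51,"tz":44,"wz":-29.7},{"tx":101,"ty":51,"tz":44,"wz":-29.7}]'
python3 - <<'E'
from h import *
plan([.436,-.331,.005],[180,0,110.4]); print(get_obs()["qpos"])
E
```

```text
call 1 t [ 95.2 -61.   72.5] w [ -0.    0.  -29.7] rows 4.2
call 2 t [112.9  -5.9  72.5] w [ -0.    0.  -29.7] rows 4.2
call 3 t [101.   50.8  72.5] w [ -0.    0.  -29.7] rows 4.2
[69.44730409 18.39131135 -4.01569676 83.10919846  1.29615151 78.54153483
 -3.26149638]validation failed for argument at $[0]...
validation failed for argument at $[0]...
validation failed for argument at $[0]...
```

```bash
python3 -m creep '[{"wx":0,"wy":0,"wz":-29.7,"tx":95,"ty":-61,"tz":44,"gripper":1},{"wx":0,"wy":0,"wz":-29.7,"tx":95,"ty":-61,"tz":44,"gripper":1},{"wx":0,"wy":0,"wz":-29.7,"tx":95,"ty":-61,"tz":44,"gripper":1},{"wx":0,"wy":0,"wz":-29.7,"tx":95,"ty":-61,"tz":44,"gripper":1},{"wx":0,"wy":0,"wz":-29.7,"tx":95,"ty":-61,"tz":44,"gripper":1}]'
```

```text
time_s: 1.92
tool_pos: [0.3051, -0.5112, 0.1778]
tool_rot: [-179.9, -0.1, 51.6]
force: [-0.3, -1.3, -0.0]
grip_width: 0.0867
grasp_force: 0.0
```

```bash
python3 -m creep '[{"wx":0,"wy":0,"wz":-29.7,"tx":113,"ty":-6,"tz":44,"gripper":1},{"wx":0,"wy":0,"wz":-29.7,"tx":113,"ty":-6,"tz":44,"gripper":1},{"wx":0,"wy":0,"wz":-29.7,"tx":113,"ty":-6,"tz":44,"gripper":1},{"wx":0,"wy":0,"wz":-29.7,"tx":113,"ty":-6,"tz":44,"gripper":1},{"wx":0,"wy":0,"wz":-29.7,"tx":113,"ty":-6,"tz":44,"gripper":1}]'
python3 -m creep '[{"wx":0,"wy":0,"wz":-29.7,"tx":101,"ty":51,"tz":44,"gripper":1},{"wx":0,"wy":0,"wz":-29.7,"tx":101,"ty":51,"tz":44,"gripper":1},{"wx":0,"wy":0,"wz":-29.7,"tx":101,"ty":51,"tz":44,"gripper":1},{"wx":0,"wy":0,"wz":-29.7,"tx":101,"ty":51,"tz":44,"gripper":1},{"wx":0,"wy":0,"wz":-29.7,"tx":101,"ty":51,"tz":44,"gripper":1}]'
python3 - <<'E'
from h import *
plan([.436,-.331,.005],[180,0,110.4]); print(get_obs()["qpos"])
E
```

```text
time_s: 2.33
tool_pos: [0.3702, -0.4212, 0.1343]
tool_rot: [-180.0, -0.0, 81.0]
force: [0.0, 0.6, 0.5]
grip_width: 0.0872
grasp_force: 0.0
time_s: 2.75
tool_pos: [0.4364, -0.331, 0.0905]
tool_rot: [-180.0, 0.0, 110.5]
force: [-0.6, -0.9, 0.5]
grip_width: 0.087
grasp_force: 0.0
call 1 t [ 0.1 -0.4 85.5] w [-0.   0.   0.1] rows 2.1
[ 56.94005386  13.77051132 -25.29743093 106.00764727   6.65929128
  61.64783745  49.60898941]
```

Now go down, close with 20 N, and lift.

```bash
python3 -m creep '[{"wx":0,"wy":0,"wz":0,"tx":0,"ty":0,"tz":40,"gripper":1},{"wx":0,"wy":0,"wz":0,"tx":0,"ty":0,"tz":70,"gripper":1},{"wx":0,"wy":0,"wz":0,"tx":0,"ty":0,"tz":80,"gripper":1},{"wx":0,"wy":0,"wz":0,"tx":0,"ty":0,"tz":85,"gripper":1},{"wx":0,"wy":0,"wz":0,"tx":0,"ty":0,"tz":85,"gripper":1}]'
python3 -m creep '[{"wx":0,"wy":0,"wz":0,"tx":0,"ty":0,"tz":0,"gripper":-0.2},{"wx":0,"wy":0,"wz":0,"tx":0,"ty":0,"tz":0,"gripper":-0.2},{"wx":0,"wy":0,"wz":0,"tx":0,"ty":0,"tz":0,"gripper":-0.2},{"wx":0,"wy":0,"wz":0,"tx":0,"ty":0,"tz":0,"gripper":-0.2},{"wx":0,"wy":0,"wz":0,"tx":0,"ty":0,"tz":0,"gripper":-0.2}]' 25
python3 -m creep '[{"wx":0,"wy":0,"wz":0,"tx":0,"ty":0,"tz":0,"gripper":-0.2},{"wx":0,"wy":0,"wz":0,"tx":0,"ty":0,"tz":0,"gripper":-0.2},{"wx":0,"wy":0,"wz":0,"tx":0,"ty":0,"tz":0,"gripper":-0.2},{"wx":0,"wy":0,"wz":0,"tx":0,"ty":0,"tz":0,"gripper":-0.2},{"wx":0,"wy":0,"wz":0,"tx":0,"ty":0,"tz":0,"gripper":-0.2}]'
```

```text
time_s: 3.17
tool_pos: [0.4351, -0.3326, 0.0055]
tool_rot: [-180.0, 0.0, 110.2]
force: [0.2, -0.6, 0.8]
grip_width: 0.0873
grasp_force: 0.0
time_s: 3.58
tool_pos: [0.4363, -0.3311, 0.0064]
tool_rot: [180.0, 0.1, 110.4]
force: [0.8, 0.7, 0.3]
grip_width: 0.0613
grasp_force: 0.2
time_s: 4.0
tool_pos: [0.4364, -0.3311, 0.0063]
tool_rot: [180.0, 0.1, 110.5]
force: [-0.7, 0.7, 5.1]
grip_width: 0.0596
grasp_force: 25.0
```

```bash
python3 -m creep '[{"wx":0,"wy":0,"wz":0,"tx":0,"ty":0,"tz":-30,"gripper":-0.2},{"wx":0,"wy":0,"wz":0,"tx":0,"ty":0,"tz":-70,"gripper":-0.2},{"wx":0,"wy":0,"wz":0,"tx":0,"ty":0,"tz":-110,"gripper":-0.2},{"wx":0,"wy":0,"wz":0,"tx":0,"ty":0,"tz":-120,"gripper":-0.2},{"wx":0,"wy":0,"wz":0,"tx":0,"ty":0,"tz":-120,"gripper":-0.2}]'
python3 - <<'E'
from h import *
plan([.545,-.046,.126],[180,0,90])
for n in("top","side"):
    p,d=optics.read_camera(n); cv2.imwrite(f"pics/{n}1.png",p[:,:,::-1])
    W=cloud(n,d); X,Y,Z=[W[...,i] for i in range(3)]
    m=(X>.33)&(X<.54)&(Y>-.5)&(Y<-.24)&(Z>.11)&(Z<.138)
    P=W[m]; o=get_obs(); R=Ro.from_euler('xyz',o["tool_rot"],degrees=True)
    T=R.inv().apply(P-o["tool_pos"])*1000; print(n,len(P),np.percentile(T,[1,50,99],axis=0).round(1))
    print([(np.round(a["point"],3),a["confidence"]) for a in nets.place_of("cover",n)])
E
```

```text
time_s: 4.42
tool_pos: [0.438, -0.3323, 0.1292]
tool_rot: [179.8, 0.4, 110.5]
force: [0.4, -0.4, -0.5]
grip_width: 0.0592
grasp_force: 25.0
call 1 t [115.4 100.1   1.2] w [ 0.1  0.2 10.2] rows 3.8
call 2 t [131.4  78.1   1.4] w [ 0.1  0.2 10.2] rows 3.8
top 90 [[  9.1 -18.  -11.4]
 [ 27.    9.6  -7.2]
 [ 33.4  33.   -1.9]]
[(array([ 0.436, -0.679,  0.003]), 0.76)]
side 466 [[-94.7 -32.4 -10.7]
 [-15.9   1.5  -1.8]
 [ 36.1  36.8   7.1]]
[(array([ 0.449, -0.361,  0.118]), 0.79), (array([ 0.436, -0.678, -0.001]), 0.65)]
```

View pics/side1.png

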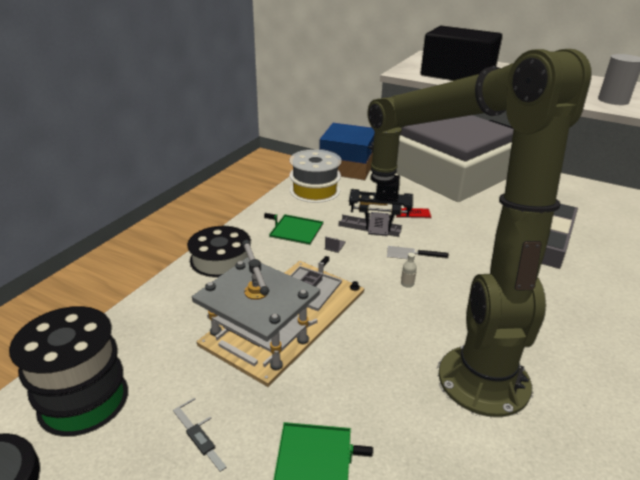

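The cover hangs level in the fingers at (378,222), and the scraper and glue bottle haven't moved. Its centre is about 29.5 mm behind the TCP. Next I carry it over the housing.

```bash
python3 -m creep '[{"wx":0,"wy":0.2,"wz":10.2,"tx":115,"ty":100,"tz":0,"gripper":-0.2},{"wx":0,"wy":0.2,"wz":10.2,"tx":115,"ty":100,"tz":0,"gripper":-0.2},{"wx":0,"wy":0.2,"wz":10.2,"tx":115,"ty":100,"tz":0,"gripper":-0.2},{"wx":0,"wy":0.2,"wz":10.2,"tx":115,"ty":100,"tz":0,"gripper":-0.2},{"wx":0,"wy":0.2,"wz":10.2,"tx":115,"ty":100,"tz":0,"gripper":-0.2}]'
python3 -m creep '[{"wx":0,"wy":0,"wz":10.2,"tx":131.5,"ty":78,"tz":0,"gripper":-0.2},{"wx":0,"wy":0,"wz":10.2,"tx":131.5,"ty":78,"tz":0,"gripper":-0.2},{"wx":0,"wy":0,"wz":10.2,"tx":131.5,"ty":78,"tz":0,"gripper":-0.2},{"wx":0,"wy":0,"wz":10.2,"tx":131.5,"ty":78,"tz":0,"gripper":-0.2},{"wx":0,"wy":0,"wz":10.2,"tx":131.5,"ty":78,"tz":0,"gripper":-0.2}]'
python3 - <<'E'
from h import *
plan([.545,-.045,.053],[180,0,90])
p,d=optics.read_camera("side"); c=cv2.resize(p[200:360,220:420],None,fx=3,fy=3,interpolation=cv2.INTER_CUBIC); cv2.imwrite("pics/side2.png",c[:,:,::-1])
o=get_obs(); print(o["tool_pos"],o["tool_rot"],o["qpos"])
for q in("cover","housing"): print(q,[(np.round(a["point"],3),a["confidence"]) for a in nets.place_of(q,"side")])
E
```

```text
time_s: 5.03
tool_pos: [0.4909, -0.1791, 0.1238]
tool_rot: [-180.0, -0.5, 100.9]
force: [-0.4, -0.0, -0.2]
grip_width: 0.0595
grasp_force: 25.0
time_s: 5.45
tool_pos: [0.5435, -0.0354, 0.1247]
tool_rot: [-179.9, -0.5, 90.7]
force: [0.1, 1.7, -1.0]
grip_width: 0.0593
grasp_force: 25.0
call 1 t [-10.3   1.5  71.6] w [-0.1 -0.5  0.7] rows 1.8
[ 0.54245151 -0.0397044   0.12427706] [-179.81754654   -0.36843446   90.52752508] [ 34.00720675  12.84216378 -36.16092232 104.1094905    7.85645694
  65.84194008  -4.1917948 ]
cover [(array([ 0.542, -0.067,  0.116]), 0.93), (array([ 0.438, -0.679, -0.002]), 0.76), (array([0.56 , 0.158, 0.245]), 0.49)]
housing [(array([ 0.547, -0.075,  0.022]), 0.52), (array([0.556, 0.161, 0.066]), 0.46)]
```

```bash
python3 -m creep '[{"wx":0,"wy":-0.3,"wz":0.5,"tx":-4,"ty":2,"tz":35,"gripper":-0.2},{"wx":0,"wy":-0.3,"wz":0.5,"tx":-4,"ty":2,"tz":50,"gripper":-0.2},{"wx":0,"wy":-0.3,"wz":0.5,"tx":-4,"ty":2,"tz":55,"gripper":-0.2},{"wx":0,"wy":-0.3,"wz":0.5,"tx":-4,"ty":2,"tz":55,"gripper":-0.2},{"wx":0,"wy":-0.3,"wz":0.5,"tx":-4,"ty":2,"tz":55,"gripper":-0.2}]'
python3 - <<'E'
from h import *
p,d=optics.read_camera("side"); c=cv2.resize(p[210:370,220:420],None,fx=3,fy=3,interpolation=cv2.INTER_CUBIC); cv2.imwrite("pics/side3.png",c[:,:,::-1])
o=get_obs(); print(o["tool_pos"],o["tool_rot"])
for q in("cover","housing"): print(q,[(np.round(a["point"],3),a["confidence"]) for a in nets.place_of(q,"side")][:2])
plan([.545,-.045,.051],[180,0,90])
E
```

```text
time_s: 6.02
tool_pos: [0.5446, -0.0497, 0.0711]
tool_rot: [-179.9, 0.1, 89.5]
force: [-0.5, -0.2, -1.9]
grip_width: 0.0595
grasp_force: 25.0
[ 0.54523402 -0.04940755  0.07179527] [1.79984106e+02 1.26531626e-01 8.94926075e+01]
cover [(array([ 0.544, -0.082,  0.064]), 0.79), (array([ 0.436, -0.679, -0.   ]), 0.69)]
housing [(array([ 0.55 , -0.074,  0.023]), 0.42)]
call 1 t [ 4.1 -0.7 21.2] w [ 0.1  0.1 -0.5] rows 0.5
```

View pics/side3.png

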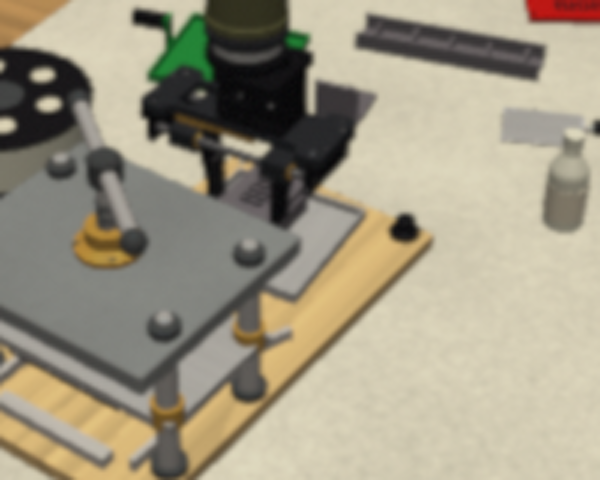

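The cover is above the housing and level, at crop (265,190). I lower it the last 20 mm gently.

```bash
python3 -m creep '[{"wx":0,"wy":0,"wz":-0.5,"tx":4,"ty":0,"tz":10,"gripper":-0.2},{"wx":0,"wy":0,"wz":-0.5,"tx":4,"ty":0,"tz":16,"gripper":-0.2},{"wx":0,"wy":0,"wz":-0.5,"tx":4,"ty":0,"tz":19,"gripper":-0.2},{"wx":0,"wy":0,"wz":-0.5,"tx":4,"ty":0,"tz":20,"gripper":-0.2},{"wx":0,"wy":0,"wz":-0.5,"tx":4,"ty":0,"tz":20,"gripper":-0.2}]'
python3 -m creep '[{"wx":0,"wy":0,"wz":0,"tx":0,"ty":0,"tz":1,"gripper":-0.2},{"wx":0,"wy":0,"wz":0,"tx":0,"ty":0,"tz":2,"gripper":-0.2},{"wx":0,"wy":0,"wz":0,"tx":0,"ty":0,"tz":2,"gripper":-0.2}]'
```

```text
time_s: 6.58
tool_pos: [0.5442, -0.0446, 0.0503]
tool_rot: [-179.9, 0.1, 90.1]
force: [0.2, -0.2, -1.2]
grip_width: 0.0594
grasp_force: 25.0
time_s: 6.83
tool_pos: [0.545, -0.0447, 0.0493]
tool_rot: [-180.0, 0.1, 90.1]
force: [-0.7, 0.3, 1.0]
grip_width: 0.0596
grasp_force: 25.0
```

```bash
python3 -m creep '[{"wx":0,"wy":0,"wz":0,"tx":0,"ty":0,"tz":1,"gripper":-0.2},{"wx":0,"wy":0,"wz":0,"tx":0,"ty":0,"tz":1,"gripper":-0.2}]'
python3 -m creep '[{"wx":0,"wy":0,"wz":0,"tx":0,"ty":0,"tz":0,"gripper":1},{"wx":0,"wy":0,"wz":0,"tx":0,"ty":0,"tz":0,"gripper":1},{"wx":0,"wy":0,"wz":0,"tx":0,"ty":0,"tz":0,"gripper":1},{"wx":0,"wy":0,"wz":0,"tx":0,"ty":0,"tz":0,"gripper":1},{"wx":0,"wy":0,"wz":0,"tx":0,"ty":0,"tz":0,"gripper":1}]'
python3 -m creep '[{"wx":0,"wy":0,"wz":0,"tx":0,"ty":0,"tz":-20,"gripper":1},{"wx":0,"wy":0,"wz":0,"tx":0,"ty":0,"tz":-50,"gripper":1},{"wx":0,"wy":0,"wz":0,"tx":-40,"ty":0,"tz":-90,"gripper":1},{"wx":0,"wy":0,"wz":0,"tx":-80,"ty":0,"tz":-100,"gripper":1},{"wx":0,"wy":0,"wz":0,"tx":-120,"ty":0,"tz":-100,"gripper":1}]'
python3 -m creep '[{"wx":0,"wy":0,"wz":0,"tx":-40,"ty":0,"tz":0,"gripper":1},{"wx":0,"wy":0,"wz":0,"tx":-80,"ty":0,"tz":0,"gripper":1},{"wx":0,"wy":0,"wz":0,"tx":-110,"ty":0,"tz":0,"gripper":1},{"wx":0,"wy":0,"wz":0,"tx":-110,"ty":0,"tz":0,"gripper":1},{"wx":0,"wy":0,"wz":0,"tx":-110,"ty":0,"tz":0,"gripper":1}]'
python3 - <<'E'
from h import *
p,d=optics.read_camera("top"); c=cv2.resize(p[180:310,170:470],None,fx=2.6,fy=2.6,interpolation=cv2.INTER_CUBIC); cv2.imwrite("pics/top3.png",c[:,:,::-1])
W=cloud("top",d); X,Y,Z=[W[...,i] for i in range(3)]
def rect(n,m):
    k,l,s,_=cv2.connectedComponentsWithStats(m.astype(np.uint8)); j=1+np.argmax(s[1:,4]); P=W[l==j]
    r=cv2.minAreaRect((P[:,:2]*1000).astype(np.float32)); print(n,np.round(r[0],1),np.round(r[1],1),round(r[2],1),np.median(P[:,2]).round(4))
B=(X>.47)&(X<.62)&(Y>-.155)&(Y<.02)
rect("cover",B&(Z>.045)&(Z<.065)); rect("handle",(X>.45)&(X<.65)&(Y>-.22)&(Y<-.15)&(Z>.05)&(Z<.08))
pp=p.astype(int); m=(pp[...,2]>pp[...,0]-5)&(X>.44)&(X<.64)&(Y>-.18)&(Y<.03)
print("med",np.median(W[B&(Z>.047)&(Z<.062)],0))
for q in("cover","tray"): print(q,[(np.round(a["point"],3),round(a["confidence"],2)) for a in nets.place_of(q,"top")])
print(get_obs()["tool_pos"],get_obs()["qpos"])
E
```

```text
time_s: 7.0
tool_pos: [0.545, -0.0447, 0.0493]
tool_rot: [-180.0, 0.1, 90.1]
force: [-2.6, -0.7, 8.2]
grip_width: 0.0597
grasp_force: 25.0
time_s: 7.42
tool_pos: [0.5446, -0.0447, 0.0478]
tool_rot: [-179.9, 0.1, 90.1]
force: [0.3, 0.5, -0.2]
grip_width: 0.0828
grasp_force: 0.0
time_s: 7.83
tool_pos: [0.5475, -0.1538, 0.1514]
tool_rot: [179.7, 0.2, 90.3]
force: [0.4, -0.4, -0.4]
grip_width: 0.0868
grasp_force: 0.0
time_s: 8.25
tool_pos: [0.5441, -0.2666, 0.1467]
tool_rot: [-179.9, 0.1, 89.8]
force: [0.4, -0.2, 0.1]
grip_width: 0.087
grasp_force: 0.0
cover [543.8 -76. ] [128.9  60.8] 89.9 0.0535
handle [ 540.  -176.1] [15.7 45. ] 0.8 0.0644
med [ 0.54246797 -0.07588276  0.05357143]
cover [(array([ 0.437, -0.68 , -0.002]), 0.87), (array([ 0.542, -0.082,  0.042]), 0.68)]
tray [(array([ 0.545, -0.085,  0.016]), 0.89), (array([ 0.262,  0.39 , -0.001]), 0.71), (array([ 0.748, -0.366,  0.001]), 0.65)]
[ 0.54543554 -0.26193468  0.14727156] [ 46.95329559  17.97650307 -28.6800371   94.51722337   9.14435341
  69.86810381  16.49434115]
```

View pics/top3.png

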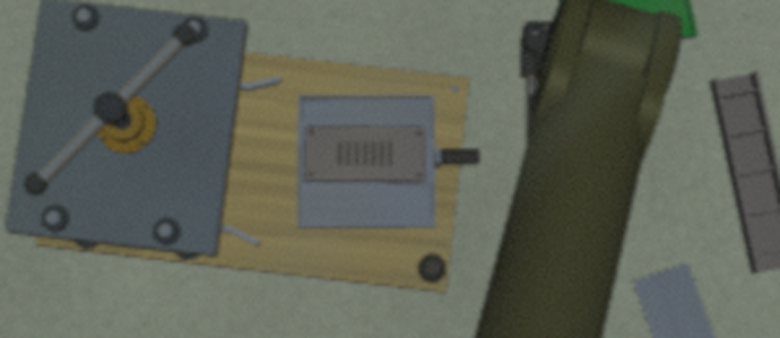

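The cover sits squarely on the housing (crop 365,155), 1 to 3 mm off centre. Next is the tray handle. The head overhangs it once the tray is in, so I grip it with the tool tilted 40°.

```bash
cat >> h.py <<'E'
def tilt(yaw,th): return (Ro.from_euler('xyz',[180,0,yaw],degrees=True)*Ro.from_euler('y',th,degrees=True)).as_euler('xyz',degrees=True)
E
python3 - <<'E'
from h import *
plan([.540,-.228,.105],tilt(90,40))
E
python3 -m creep '[{"wx":0,"wy":10,"wz":0,"tx":8,"ty":-1,"tz":8,"gripper":0},{"wx":0,"wy":10,"wz":0,"tx":8,"ty":-1,"tz":8,"gripper":0},{"wx":0,"wy":10,"wz":0,"tx":8,"ty":-1,"tz":8,"gripper":0}]'
python3 - <<'E'
from h import *
plan([.540,-.228,.105],tilt(90,40)); print(get_obs()["qpos"])
E
```

```text
call 1 t [17.  -2.6 21.1] w [-0.1 20.   0.1] rows 2.9
call 2 t [ 8.7 -2.7 25.7] w [-0.1 20.   0.1] rows 2.9
time_s: 8.65
tool_pos: [0.5432, -0.2576, 0.1383]
tool_rot: [-179.9, -10.0, 89.9]
force: [-0.3, -0.9, -0.4]
grip_width: 0.0742
grasp_force: 0.0
call 1 t [23.4 -3.1 38. ] w [-0.1 30.  -0.1] rows 4.3
[ 51.27823734  21.95268264 -28.9868764   91.46898058   1.44062292
  73.27843147  23.15136995]
```

```bash
python3 -m creep '[{"wx":0,"wy":30,"wz":0,"tx":23,"ty":-3,"tz":38,"gripper":0},{"wx":0,"wy":30,"wz":0,"tx":23,"ty":-3,"tz":38,"gripper":0},{"wx":0,"wy":30,"wz":0,"tx":23,"ty":-3,"tz":38,"gripper":0},{"wx":0,"wy":30,"wz":0,"tx":23,"ty":-3,"tz":38,"gripper":0},{"wx":0,"wy":30,"wz":0,"tx":23,"ty":-3,"tz":38,"gripper":0}]'
python3 - <<'E'
from h import *
plan([.540,-.176,.0405],tilt(90,40)); print(get_obs()["qpos"],get_obs()["tool_pos"])
E
```

```text
time_s: 9.07
tool_pos: [0.539, -0.2297, 0.1019]
tool_rot: [-179.5, -40.1, 89.5]
force: [-2.1, -0.8, -1.3]
grip_width: 0.0459
grasp_force: 0.0
call 1 t [ 1.5  1.2 81.5] w [-0.1 -0.1 -0.4] rows 2.0
[ 60.31190081  38.57852914 -30.99711504  83.60155424 -14.6638273
  84.89169017  35.28338996] [ 0.53900676 -0.22969752  0.10187199]
```

```bash
python3 -m creep '[{"wx":0,"wy":0,"wz":0,"tx":1,"ty":1,"tz":30,"gripper":0},{"wx":0,"wy":0,"wz":0,"tx":1,"ty":1,"tz":60,"gripper":0},{"wx":0,"wy":0,"wz":0,"tx":1,"ty":1,"tz":75,"gripper":0},{"wx":0,"wy":0,"wz":0,"tx":1,"ty":1,"tz":81,"gripper":0},{"wx":0,"wy":0,"wz":0,"tx":1,"ty":1,"tz":81,"gripper":0}]'
python3 - <<'E'
from h import *
p,d=optics.read_camera("side"); c=cv2.resize(p[210:370,220:420],None,fx=3,fy=3,interpolation=cv2.INTER_CUBIC); cv2.imwrite("pics/side4.png",c[:,:,::-1])
plan([.540,-.176,.0405],tilt(90,40))
E
```

```text
time_s: 9.48
tool_pos: [0.5416, -0.1708, 0.0445]
tool_rot: [-179.9, -39.9, 90.3]
force: [0.3, 0.3, 0.1]
grip_width: 0.0437
grasp_force: 0.0
call 1 t [-5.6 -2.3  1.6] w [-0.2  0.2  0.2] rows 0.2
```

View pics/side4.png

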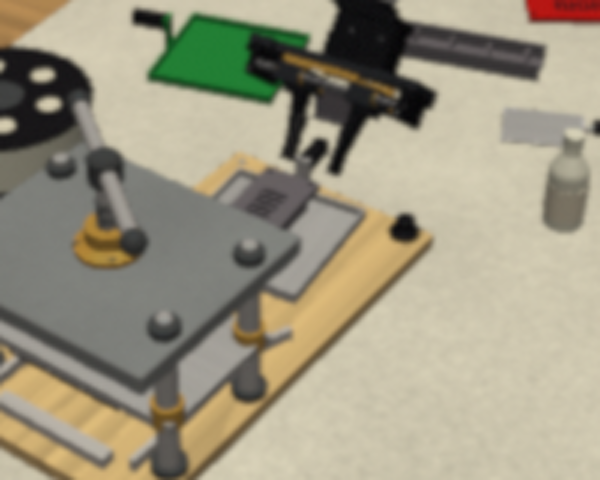

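The fingers straddle the handle at crop (315,152). I correct by a few mm, then close.

```bash
python3 -m creep '[{"wx":0,"wy":0,"wz":0,"tx":-5,"ty":-2,"tz":1.5,"gripper":0},{"wx":0,"wy":0,"wz":0,"tx":-5,"ty":-2,"tz":1.5,"gripper":0},{"wx":0,"wy":0,"wz":0,"tx":-5,"ty":-2,"tz":1.5,"gripper":-0.4},{"wx":0,"wy":0,"wz":0,"tx":-5,"ty":-2,"tz":1.5,"gripper":-0.8},{"wx":0,"wy":0,"wz":0,"tx":-5,"ty":-2,"tz":1.5,"gripper":-0.9}]' 40
python3 -m creep '[{"wx":0,"wy":0,"wz":0,"tx":0,"ty":0,"tz":0,"gripper":-0.9},{"wx":0,"wy":0,"wz":0,"tx":0,"ty":0,"tz":0,"gripper":-0.9},{"wx":0,"wy":0,"wz":0,"tx":0,"ty":0,"tz":0,"gripper":-0.9},{"wx":0,"wy":0,"wz":0,"tx":0,"ty":0,"tz":0,"gripper":-0.9},{"wx":0,"wy":0,"wz":0,"tx":0,"ty":0,"tz":0,"gripper":-0.9}]'
python3 - <<'E'
from h import *
o=get_obs(); print(o["tool_pos"],o["tool_rot"],o["grip_width"],o["grasp_force"]); z=o["tool_pos"][2]
plan([.5187,-.168,z],tilt(83.7,40))
E
```

```text
time_s: 9.95
tool_pos: [0.54, -0.1777, 0.0403]
tool_rot: [-180.0, -39.9, 90.0]
force: [0.3, -0.2, 0.1]
grip_width: 0.0307
grasp_force: 0.0
time_s: 10.37
tool_pos: [0.5402, -0.1772, 0.0402]
tool_rot: [-180.0, -39.9, 90.0]
force: [0.7, -0.3, 1.2]
grip_width: 0.0153
grasp_force: 40.0
[ 0.54018148 -0.17717071  0.04015847] [-179.97487775  -39.87643951   90.01388954] 0.015344559261070296 40.00062374398112
call 1 t [  7.  -21.5   5.9] w [-4.1  0.1  4.8] rows 0.9
```

```bash
python3 -m creep '[{"wx":-0.8,"wy":0,"wz":1,"tx":1.4,"ty":-4.3,"tz":1.2,"gripper":-0.9},{"wx":-1.6,"wy":0,"wz":1.9,"tx":2.8,"ty":-8.6,"tz":2.4,"gripper":-0.9},{"wx":-2.5,"wy":0,"wz":2.9,"tx":4.2,"ty":-12.9,"tz":3.5,"gripper":-0.9},{"wx":-3.3,"wy":0,"wz":3.8,"tx":5.6,"ty":-17.2,"tz":4.7,"gripper":-0.9},{"wx":-4.1,"wy":0,"wz":4.8,"tx":7,"ty":-21.5,"tz":5.9,"gripper":-0.9}]'
python3 -m creep '[{"wx":0,"wy":0,"wz":0,"tx":0,"ty":0,"tz":0,"gripper":-0.9},{"wx":0,"wy":0,"wz":0,"tx":0,"ty":0,"tz":0,"gripper":-0.9},{"wx":0,"wy":0,"wz":0,"tx":0,"ty":0,"tz":0,"gripper":-0.9}]'
python3 - <<'E'
from h import *
p,d=optics.read_camera("top"); c=cv2.resize(p[180:310,170:470],None,fx=2.6,fy=2.6,interpolation=cv2.INTER_CUBIC); cv2.imwrite("pics/top5.png",c[:,:,::-1])
W=cloud("top",d); X,Y,Z=[W[...,i] for i in range(3)]
B=(X>.45)&(X<.62)&(Y>-.142)&(Y<.02)
k,l,s,_=cv2.connectedComponentsWithStats((B&(Z>.047)&(Z<.065)).astype(np.uint8)); j=1+np.argmax(s[1:,4]);r=cv2.minAreaRect((W[l==j][:,:2]*1000).astype(np.float32)); print("cover",r)
z=get_obs()["tool_pos"][2]
for s in(-.13,0): plan([.5547-.1097*.1+.1097*s,.160-.0994+.994*s,.0405],tilt(83.7,40))
E
```

```text
time_s: 10.78
tool_pos: [0.5179, -0.1682, 0.0401]
tool_rot: [180.0, -39.9, 83.6]
force: [1.9, -2.9, 2.0]
grip_width: 0.0153
grasp_force: 40.0
time_s: 11.03
tool_pos: [0.5175, -0.1678, 0.0401]
tool_rot: [-179.9, -39.9, 83.8]
force: [-2.5, -1.2, 2.7]
grip_width: 0.0157
grasp_force: 40.0
cover ((530.4971923828125, -68.17948913574219), (129.5226287841797, 60.2539176940918), 82.35538482666016)
call 1 t [76.8  1.2 63.7] w [-0.1  0.1  0.1] rows 2.5
call 1 t [88.2  0.7 73.6] w [-0.1  0.   0. ] rows 2.9
call 2 t [88.2  0.6 73.6] w [-0.1  0.   0. ] rows 2.9
```

View pics/top5.png

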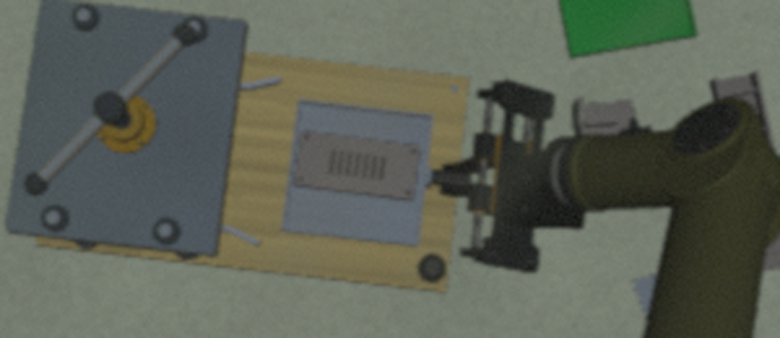

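The tray has turned into line with the rails. Its front corners are at crop (301,101) and (283,230), and the flare tips are at (280,80) and (258,243). It lies about 2 mm low, so I add a small +y tool shift while sliding.

```bash
python3 -m creep '[{"wx":0,"wy":0,"wz":0,"tx":9,"ty":1.5,"tz":7.5,"gripper":-0.9},{"wx":0,"wy":0,"wz":0,"tx":18,"ty":3,"tz":15,"gripper":-0.9},{"wx":0,"wy":0,"wz":0,"tx":27,"ty":3,"tz":22.5,"gripper":-0.9},{"wx":0,"wy":0,"wz":0,"tx":36,"ty":3,"tz":30,"gripper":-0.9},{"wx":0,"wy":0,"wz":0,"tx":45,"ty":3,"tz":37.5,"gripper":-0.9}]'
python3 -m creep '[{"wx":0,"wy":0,"wz":0,"tx":9,"ty":0,"tz":7.5,"gripper":-0.9},{"wx":0,"wy":0,"wz":0,"tx":18,"ty":0,"tz":15,"gripper":-0.9},{"wx":0,"wy":0,"wz":0,"tx":27,"ty":0,"tz":22.5,"gripper":-0.9},{"wx":0,"wy":0,"wz":0,"tx":36,"ty":0,"tz":30,"gripper":-0.9},{"wx":0,"wy":0,"wz":0,"tx":45,"ty":0,"tz":37.5,"gripper":-0.9}]'
python3 - <<'E'
from h import *
for s in(0,): plan([.5547-.1097*.1+.1097*s,.160-.0994+.994*s,.0405],tilt(83.7,40))
print(get_obs()["qpos"])
E
```

```text
time_s: 11.5
tool_pos: [0.528, -0.1092, 0.0401]
tool_rot: [180.0, -39.9, 83.8]
force: [-0.2, -4.2, 3.5]
grip_width: 0.0154
grasp_force: 40.0
time_s: 11.92
tool_pos: [0.534, -0.0505, 0.0401]
tool_rot: [180.0, -39.9, 83.8]
force: [0.7, -3.4, 4.0]
grip_width: 0.0156
grasp_force: 40.0
call 1 t [85.8 -2.4 71.2] w [-0.   0.1  0. ] rows 2.8
[ 56.67360198  31.12668211 -36.23241432 105.48847332 -22.81338756
  62.88533337  29.46326307]
```

```bash
python3 -m creep '[{"wx":0,"wy":0,"wz":0,"tx":8,"ty":0,"tz":6.6,"gripper":-0.9},{"wx":0,"wy":0,"wz":0,"tx":16,"ty":0,"tz":13.2,"gripper":-0.9},{"wx":0,"wy":0,"wz":0,"tx":24,"ty":0,"tz":19.9,"gripper":-0.9},{"wx":0,"wy":0,"wz":0,"tx":32,"ty":0,"tz":26.5,"gripper":-0.9},{"wx":0,"wy":0,"wz":0,"tx":40,"ty":0,"tz":33.1,"gripper":-0.9}]'
python3 -m creep '[{"wx":0,"wy":0,"wz":0,"tx":7,"ty":0,"tz":5.8,"gripper":-0.9},{"wx":0,"wy":0,"wz":0,"tx":14,"ty":0,"tz":11.6,"gripper":-0.9},{"wx":0,"wy":0,"wz":0,"tx":21,"ty":0,"tz":17.4,"gripper":-0.9},{"wx":0,"wy":0,"wz":0,"tx":28,"ty":0,"tz":23.2,"gripper":-0.9},{"wx":0,"wy":0,"wz":0,"tx":35,"ty":0,"tz":29,"gripper":-0.9}]'
python3 - <<'E'
from h import *
for s in(0,): plan([.5547-.1097*.1+.1097*s,.160-.0994+.994*s,.0405],tilt(83.7,40))
print(get_obs()["qpos"])
E
```

```text
time_s: 12.33
tool_pos: [0.5395, 0.001, 0.0401]
tool_rot: [-180.0, -39.9, 83.7]
force: [0.2, -2.6, 1.3]
grip_width: 0.0156
grasp_force: 40.0
time_s: 12.75
tool_pos: [0.5443, 0.0461, 0.0403]
tool_rot: [-180.0, -39.9, 83.7]
force: [-0.7, -1.9, -2.1]
grip_width: 0.0156
grasp_force: 40.0
call 1 t [11.2 -2.1  9. ] w [-0.1  0.1  0. ] rows 0.4
[ 51.10349573  29.01611622 -39.81724706 109.8100292  -26.02983857
  56.0587605   24.20316519]
```

Final approach: slow, until the back stop shows in the force.

```bash
python3 -m creep '[{"wx":0,"wy":0,"wz":0,"tx":3,"ty":-0.3,"tz":2.5,"gripper":-0.9},{"wx":0,"wy":0,"wz":0,"tx":6,"ty":-0.6,"tz":5,"gripper":-0.9},{"wx":0,"wy":0,"wz":0,"tx":8,"ty":-1,"tz":6.6,"gripper":-0.9},{"wx":0,"wy":0,"wz":0,"tx":10,"ty":-1,"tz":8.3,"gripper":-0.9},{"wx":0,"wy":0,"wz":0,"tx":10,"ty":-1,"tz":8.3,"gripper":-0.9}]'
python3 -m creep '[{"wx":0,"wy":0,"wz":0,"tx":0.8,"ty":0,"tz":0.7,"gripper":-0.9},{"wx":0,"wy":0,"wz":0,"tx":1.5,"ty":0,"tz":1.3,"gripper":-0.9},{"wx":0,"wy":0,"wz":0,"tx":1.5,"ty":0,"tz":1.3,"gripper":-0.9}]'
python3 -m creep '[{"wx":0,"wy":0,"wz":0,"tx":0.8,"ty":0,"tz":0.7,"gripper":-0.9},{"wx":0,"wy":0,"wz":0,"tx":1.5,"ty":0,"tz":1.3,"gripper":-0.9},{"wx":0,"wy":0,"wz":0,"tx":1.5,"ty":0,"tz":1.3,"gripper":-0.9}]'
```

```text
time_s: 13.17
tool_pos: [0.5449, 0.0586, 0.0407]
tool_rot: [-180.0, -39.9, 83.8]
force: [0.8, 1.1, -3.3]
grip_width: 0.0158
grasp_force: 40.0
time_s: 13.42
tool_pos: [0.5453, 0.0599, 0.0406]
tool_rot: [180.0, -39.9, 83.7]
force: [-0.8, -0.8, -2.3]
grip_width: 0.0156
grasp_force: 40.0
time_s: 13.67
tool_pos: [0.5458, 0.0608, 0.0404]
tool_rot: [179.9, -39.8, 83.7]
force: [-0.5, -5.2, -1.9]
grip_width: 0.0158
grasp_force: 40.0
```

```bash
python3 -m creep '[{"wx":0,"wy":0,"wz":0,"tx":0.8,"ty":0,"tz":0.7,"gripper":-0.9},{"wx":0,"wy":0,"wz":0,"tx":1.5,"ty":0,"tz":1.3,"gripper":-0.9},{"wx":0,"wy":0,"wz":0,"tx":1.5,"ty":0,"tz":1.3,"gripper":-0.9}]'
python3 -m creep '[{"wx":0,"wy":0,"wz":0,"tx":0.8,"ty":0,"tz":0.7,"gripper":-0.9},{"wx":0,"wy":0,"wz":0,"tx":0.8,"ty":0,"tz":0.7,"gripper":-0.9}]'
python3 -m creep '[{"wx":0,"wy":0,"wz":0,"tx":0.8,"ty":0,"tz":0.7,"gripper":-0.9},{"wx":0,"wy":0,"wz":0,"tx":0.8,"ty":0,"tz":0.7,"gripper":-0.9}]'
```

```text
time_s: 13.92
tool_pos: [0.5458, 0.0608, 0.0401]
tool_rot: [180.0, -39.7, 83.7]
force: [-3.9, -9.6, 2.0]
grip_width: 0.0156
grasp_force: 40.0
time_s: 14.08
tool_pos: [0.5458, 0.0608, 0.0401]
tool_rot: [180.0, -39.6, 83.6]
force: [-6.1, -13.0, 5.4]
grip_width: 0.015
grasp_force: 40.0
time_s: 14.25
tool_pos: [0.5458, 0.0608, 0.0401]
tool_rot: [180.0, -39.6, 83.6]
force: [-7.7, -16.7, 8.1]
grip_width: 0.0155
grasp_force: 40.0
```

The tray is home: it stops at TCP y = 0.0608, 0.2 mm from the predicted position, and the force rises. Now I release, back off and go upright above the press.

```bash
python3 -m creep '[{"wx":0,"wy":0,"wz":0,"tx":-2,"ty":0,"tz":-1.5,"gripper":-0.9},{"wx":0,"wy":0,"wz":0,"tx":-2,"ty":0,"tz":-1.5,"gripper":0},{"wx":0,"wy":0,"wz":0,"tx":-2,"ty":0,"tz":-1.5,"gripper":0},{"wx":0,"wy":0,"wz":0,"tx":-2,"ty":0,"tz":-1.5,"gripper":0},{"wx":0,"wy":0,"wz":0,"tx":-2,"ty":0,"tz":-1.5,"gripper":0}]'
python3 -m creep '[{"wx":0,"wy":0,"wz":0,"tx":0,"ty":0,"tz":-30,"gripper":0},{"wx":0,"wy":0,"wz":0,"tx":0,"ty":0,"tz":-65,"gripper":0},{"wx":0,"wy":0,"wz":0,"tx":-10,"ty":0,"tz":-100,"gripper":0},{"wx":0,"wy":0,"wz":0,"tx":-20,"ty":0,"tz":-130,"gripper":-1},{"wx":0,"wy":0,"wz":0,"tx":-20,"ty":0,"tz":-130,"gripper":-1}]'
python3 - <<'E'
from h import *
print(get_obs()["tool_pos"])
plan([.56,-.03,.30],[180,0,90])
for n in("side","top"):
    p,d=optics.read_camera(n); cv2.imwrite(f"pics/{n}6.png",p[:,:,::-1])
    W=cloud(n,d); X,Y,Z=[W[...,i] for i in range(3)]
    m=(X>.45)&(X<.66)&(Y>.05)&(Y<.27)&(Z>.225)&(Z<.27); P=W[m][:,:2]*1000
    print(n,cv2.minAreaRect(P.astype(np.float32)),P.mean(0))
    for q in("tray","handle_hub"): print(q,[(np.round(a["point"],3),round(a["confidence"],2)) for a in nets.place_of(q,n)])
E
```

```text
time_s: 14.67
tool_pos: [0.5457, 0.0649, 0.0408]
tool_rot: [180.0, -40.0, 83.8]
force: [-0.4, 0.4, -1.1]
grip_width: 0.0346
grasp_force: 0.0
time_s: 15.08
tool_pos: [0.5376, -0.0415, 0.1298]
tool_rot: [179.6, -39.6, 83.6]
force: [1.6, -0.8, 0.2]
grip_width: 0.0363
grasp_force: 0.0
[ 0.53758502 -0.04145126  0.12979689]
call 1 t [ 59.6  11.  -61. ] w [  1.3 -19.8  -3.2] rows 2.9
call 2 t [ 34.8  12.  -77.8] w [  1.3 -19.8  -3.2] rows 2.9
side ((553.6583251953125, 162.44287109375), (28.703310012817383, 213.32542419433594), 44.64931869506836) [546.45153125 170.66532007]
tray [(array([0.262, 0.389, 0.002]), 0.88), (array([0.556, 0.163, 0.017]), 0.67), (array([ 0.747, -0.368,  0.001]), 0.57), (array([0.545, 0.052, 0.145]), 0.26)]
handle_hub [(array([0.556, 0.158, 0.246]), 0.61)]
top ((553.8976440429688, 158.29367065429688), (27.686025619506836, 215.67112731933594), 44.699710845947266) [551.51936794 159.681663  ]
tray [(array([ 0.752, -0.366, -0.001]), 0.91), (array([ 0.263,  0.39 , -0.   ]), 0.75), (array([0.543, 0.053, 0.143]), 0.31)]
handle_hub [(array([0.551, 0.158, 0.246]), 0.63), (array([0.612, 0.107, 0.242]), 0.59)]
```

View pics/side6.png

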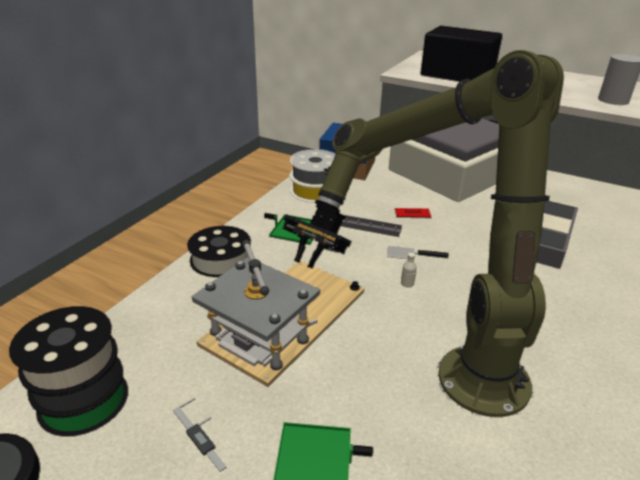

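The side view shows the tray and cover inside the press at (245,345), and the network puts the tray at (0.556, 0.163, 0.017), i.e. home. The bystanders haven't moved. Next: upright, fingers shut, and over the screw.

```bash
python3 -m creep '[{"wx":1.3,"wy":-19.8,"wz":-3.2,"tx":59,"ty":11,"tz":-61,"gripper":-1},{"wx":1.3,"wy":-19.8,"wz":-3.2,"tx":59,"ty":11,"tz":-61,"gripper":-1},{"wx":1.3,"wy":-19.8,"wz":-3.2,"tx":59,"ty":11,"tz":-61,"gripper":-1},{"wx":1.3,"wy":-19.8,"wz":-3.2,"tx":59,"ty":11,"tz":-61,"gripper":-1}]' 20
python3 -m creep '[{"wx":1.3,"wy":-19.8,"wz":-3.2,"tx":35,"ty":12,"tz":-78,"gripper":-1},{"wx":1.3,"wy":-19.8,"wz":-3.2,"tx":35,"ty":12,"tz":-78,"gripper":-1},{"wx":1.3,"wy":-19.8,"wz":-3.2,"tx":35,"ty":12,"tz":-78,"gripper":-1},{"wx":1.3,"wy":-19.8,"wz":-3.2,"tx":35,"ty":12,"tz":-78,"gripper":-1},{"wx":1.3,"wy":-19.8,"wz":-3.2,"tx":35,"ty":12,"tz":-78,"gripper":-1}]'
python3 - <<'E'
from h import *
print(get_obs()["tool_pos"],get_obs()["tool_rot"])
plan([.622,.154,.30],[180,0,90])
C=np.array([.5545,.1595]); a=np.radians(np.arange(-5,-358,-11)); P=C+.068*np.stack([np.cos(a),np.sin(a)],-1)
for k in range(0,len(a)-1,5): print(round(np.degrees(a[k])),"tx",np.round((P[k+1:k+6,1]-P[k,1])*1000),"ty",np.round((P[k+1:k+6,0]-P[k,0])*1000),"end",P[min(k+5,len(a)-1)].round(3))
E
```

```text
time_s: 15.72
tool_pos: [0.5495, -0.0216, 0.2174]
tool_rot: [178.9, -19.8, 88.3]
force: [0.4, 0.9, 1.2]
grip_width: 0.0005
grasp_force: 0.0
time_s: 16.13
tool_pos: [0.5576, -0.0208, 0.2968]
tool_rot: [-179.7, -0.3, 90.9]
force: [-0.6, -0.5, -0.3]
grip_width: 0.0001
grasp_force: 0.0
[ 0.55763302 -0.02078237  0.29678078] [-179.71417325   -0.32917912   90.86422279]
call 1 t [173.8  67.   -2.6] w [-0.3 -0.3  0.9] rows 4.7
-5 tx [-13. -25. -36. -45. -53.] ty [ -2.  -7. -14. -23. -34.] end [0.588 0.101]
-60 tx [-5. -8. -9. -7. -3.] ty [-12. -25. -38. -50. -63.] end [0.526 0.098]
-115 tx [ 7. 15. 26. 37. 50.] ty [-11. -21. -29. -35. -38.] end [0.488 0.148]
-170 tx [13. 26. 38. 50. 60.] ty [-1.  0.  4. 11. 19.] end [0.506 0.208]
-225 tx [ 8. 15. 18. 20. 19.] ty [10. 22. 34. 47. 60.] end [0.566 0.226]
-280 tx [ -3.  -9. -17. -27. -38.] ty [13. 24. 35. 43. 50.] end [0.616 0.188]
-335 tx [-12. -25.] ty [4. 6.] end [0.622 0.163]
```

```bash
python3 -m creep '[{"wx":0,"wy":0,"wz":0.9,"tx":174,"ty":67,"tz":-3,"gripper":-1},{"wx":0,"wy":0,"wz":0.9,"tx":174,"ty":67,"tz":-3,"gripper":-1},{"wx":0,"wy":0,"wz":0.9,"tx":174,"ty":67,"tz":-3,"gripper":-1},{"wx":0,"wy":0,"wz":0.9,"tx":174,"ty":67,"tz":-3,"gripper":-1},{"wx":0,"wy":0,"wz":0.9,"tx":174,"ty":67,"tz":-3,"gripper":-1}]'
python3 -m creep '[{"wx":0,"wy":0,"wz":0,"tx":0,"ty":0,"tz":0,"gripper":-1},{"wx":0,"wy":0,"wz":0,"tx":0,"ty":0,"tz":0,"gripper":-1}]'
python3 - <<'E'
from h import *
plan([.622,.154,.218],[180,0,90])
E
```

```text
time_s: 16.55
tool_pos: [0.6228, 0.1543, 0.2974]
tool_rot: [-179.4, -0.5, 89.8]
force: [-0.8, 0.7, 0.3]
grip_width: 0.0005
grasp_force: 0.0
time_s: 16.72
tool_pos: [0.6228, 0.15, 0.2977]
tool_rot: [-179.4, -0.3, 89.7]
force: [-0.6, -0.8, -0.3]
grip_width: 0.0005
grasp_force: 0.0
call 1 t [ 3.7 -0.1 79.7] w [-0.6 -0.3 -0.3] rows 2.0
```

```bash
python3 -m creep '[{"wx":-0.5,"wy":-0.3,"wz":-0.3,"tx":4,"ty":0,"tz":25,"gripper":-1},{"wx":-0.5,"wy":-0.3,"wz":-0.3,"tx":4,"ty":0,"tz":50,"gripper":-1},{"wx":-0.5,"wy":-0.3,"wz":-0.3,"tx":4,"ty":0,"tz":70,"gripper":-1},{"wx":-0.5,"wy":-0.3,"wz":-0.3,"tx":4,"ty":0,"tz":79,"gripper":-1},{"wx":-0.5,"wy":-0.3,"wz":-0.3,"tx":4,"ty":0,"tz":79,"gripper":-1}]'
python3 -m creep '[{"wx":0,"wy":0,"wz":0,"tx":-13,"ty":-2,"tz":0,"gripper":-1},{"wx":0,"wy":0,"wz":0,"tx":-25,"ty":-7,"tz":0,"gripper":-1},{"wx":0,"wy":0,"wz":0,"tx":-36,"ty":-14,"tz":0,"gripper":-1},{"wx":0,"wy":0,"wz":0,"tx":-45,"ty":-23,"tz":0,"gripper":-1},{"wx":0,"wy":0,"wz":0,"tx":-53,"ty":-34,"tz":0,"gripper":-1}]'
python3 - <<'E'
from h import *
o=get_obs(); print(o["tool_pos"],o["force"],o["tool_rot"])
W=cloud("top",optics.read_camera("top")[1]); P=W[(W[...,0]>.45)&(W[...,0]<.66)&(W[...,1]>.17)&(W[...,1]<.27)&(W[...,2]>.22)&(W[...,2]<.27)]; print("bar end mean",P.mean(0),len(P))
E
```

```text
time_s: 17.13
tool_pos: [0.6219, 0.1508, 0.2183]
tool_rot: [-179.9, 0.2, 89.7]
force: [-0.2, -0.4, 0.2]
grip_width: 0.0003
grasp_force: 0.0
time_s: 17.55
tool_pos: [0.5913, 0.1028, 0.2242]
tool_rot: [179.3, -0.2, 89.9]
force: [3.8, 4.9, 0.0]
grip_width: 0.0006
grasp_force: 2.9
[0.59134373 0.10277409 0.22420483] [3.80877477 4.90286407 0.04480528] [179.32975632  -0.21171956  89.8997787 ]
bar end mean [0.53256476 0.22528968 0.24981913] 210
```

The bar is turning (end a now at about 108°). I continue around the circle.

```bash
python3 -m creep '[{"wx":0,"wy":0,"wz":0,"tx":-5,"ty":-12,"tz":2,"gripper":-1},{"wx":0,"wy":0,"wz":0,"tx":-8,"ty":-25,"tz":4,"gripper":-1},{"wx":0,"wy":0,"wz":0,"tx":-9,"ty":-38,"tz":5,"gripper":-1},{"wx":0,"wy":0,"wz":0,"tx":-7,"ty":-50,"tz":5,"gripper":-1},{"wx":0,"wy":0,"wz":0,"tx":-3,"ty":-63,"tz":5,"gripper":-1}]'
python3 -m creep '[{"wx":0,"wy":0,"wz":0,"tx":7,"ty":-11,"tz":0,"gripper":-1},{"wx":0,"wy":0,"wz":0,"tx":15,"ty":-21,"tz":0,"gripper":-1},{"wx":0,"wy":0,"wz":0,"tx":26,"ty":-29,"tz":0,"gripper":-1},{"wx":0,"wy":0,"wz":0,"tx":37,"ty":-35,"tz":0,"gripper":-1},{"wx":0,"wy":0,"wz":0,"tx":50,"ty":-38,"tz":0,"gripper":-1}]'
python3 - <<'E'
from h import *
print(totool(np.array([.488,.148,.218])-get_obs()["tool_pos"]), get_obs()["tool_rot"])
E
```

```text
time_s: 18.02
tool_pos: [0.5306, 0.0972, 0.2197]
tool_rot: [179.1, 0.0, 89.7]
force: [8.5, -0.7, 1.0]
grip_width: 0.0003
grasp_force: 3.5
time_s: 18.43
tool_pos: [0.4907, 0.1446, 0.2182]
tool_rot: [179.4, 0.4, 89.6]
force: [5.8, -8.2, -0.1]
grip_width: 0.0002
grasp_force: 3.8
[ 3.4 -2.7  0.1] [179.37630501   0.38686669  89.63594336]
```

Tracking is good, so I go on with the second half.

```bash
python3 -m creep '[{"wx":0,"wy":0,"wz":0,"tx":13,"ty":-1,"tz":0,"gripper":-1},{"wx":0,"wy":0,"wz":0,"tx":26,"ty":0,"tz":0,"gripper":-1},{"wx":0,"wy":0,"wz":0,"tx":38,"ty":4,"tz":0,"gripper":-1},{"wx":0,"wy":0,"wz":0,"tx":50,"ty":11,"tz":0,"gripper":-1},{"wx":0,"wy":0,"wz":0,"tx":60,"ty":19,"tz":0,"gripper":-1}]'
python3 -m creep '[{"wx":0,"wy":0,"wz":0,"tx":8,"ty":10,"tz":0,"gripper":-1},{"wx":0,"wy":0,"wz":0,"tx":15,"ty":22,"tz":0,"gripper":-1},{"wx":0,"wy":0,"wz":0,"tx":18,"ty":34,"tz":0,"gripper":-1},{"wx":0,"wy":0,"wz":0,"tx":20,"ty":47,"tz":0,"gripper":-1},{"wx":0,"wy":0,"wz":0,"tx":19,"ty":60,"tz":0,"gripper":-1}]'
python3 - <<'E'
from h import *
print(totool(np.array([.566,.226,.218])-get_obs()["tool_pos"]), get_obs()["tool_rot"])
W=cloud("top",optics.read_camera("top")[1]); m=(W[...,0]>.45)&(W[...,0]<.66)&(W[...,1]>.05)&(W[...,1]<.15)&(W[...,2]>.215)&(W[...,2]<.25); print("bar end",W[m].mean(0),m.sum())
E
```

```text
time_s: 18.85
tool_pos: [0.5077, 0.2046, 0.2168]
tool_rot: [179.8, 0.5, 89.7]
force: [-4.0, -7.4, 0.3]
grip_width: 0.0002
grasp_force: 3.1
time_s: 19.27
tool_pos: [0.5646, 0.2263, 0.2159]
tool_rot: [-179.8, 0.3, 89.9]
force: [-10.4, -1.6, -2.6]
grip_width: 0.0005
grasp_force: 3.9
[-0.3  1.4 -2.1] [-179.80185968    0.26273429   89.89934616]
bar end [0.52982979 0.10436463 0.23761234] 249
```

```bash
python3 -m creep '[{"wx":0,"wy":0,"wz":0,"tx":-3,"ty":13,"tz":0,"gripper":-1},{"wx":0,"wy":0,"wz":0,"tx":-9,"ty":24,"tz":0,"gripper":-1},{"wx":0,"wy":0,"wz":0,"tx":-17,"ty":35,"tz":0,"gripper":-1},{"wx":0,"wy":0,"wz":0,"tx":-27,"ty":43,"tz":0,"gripper":-1},{"wx":0,"wy":0,"wz":0,"tx":-38,"ty":50,"tz":0,"gripper":-1}]'
python3 -m creep '[{"wx":0,"wy":0,"wz":0,"tx":-6,"ty":2.5,"tz":0,"gripper":-1},{"wx":0,"wy":0,"wz":0,"tx":-12,"ty":4,"tz":0,"gripper":-1},{"wx":0,"wy":0,"wz":0,"tx":-18,"ty":5.5,"tz":0,"gripper":-1},{"wx":0,"wy":0,"wz":0,"tx":-23,"ty":6,"tz":0,"gripper":-1},{"wx":0,"wy":0,"wz":0,"tx":-23,"ty":6,"tz":0,"gripper":-1}]'
python3 - <<'E'
from h import *
print(get_obs()["tool_pos"])
W=cloud("top",optics.read_camera("top")[1]); m=(W[...,0]>.45)&(W[...,0]<.535)&(W[...,1]>.05)&(W[...,1]<.27)&(W[...,2]>.212)&(W[...,2]<.25); q=W[m].mean(0); print("bar end",q,m.sum(),np.degrees(np.arctan2(q[1]-.1595,q[0]-.5545)))
E
```

```text
time_s: 19.73
tool_pos: [0.6149, 0.1924, 0.2168]
tool_rot: [-180.0, -0.2, 90.1]
force: [-6.5, 5.8, -2.4]
grip_width: 0.0007
grasp_force: 3.5
time_s: 20.15
tool_pos: [0.6224, 0.1687, 0.2176]
tool_rot: [179.8, -0.2, 90.0]
force: [-1.7, 5.0, -1.7]
grip_width: 0.0008
grasp_force: 2.4
[0.622375   0.16869046 0.21756096]
bar end [0.45272981 0.17883942 0.23166739] 4 169.24035793878627
```

```bash
python3 -m creep '[{"wx":0,"wy":0,"wz":0,"tx":-4,"ty":0,"tz":0,"gripper":-1},{"wx":0,"wy":0,"wz":0,"tx":-7,"ty":0,"tz":0,"gripper":-1},{"wx":0,"wy":0,"wz":0,"tx":-7,"ty":0,"tz":0,"gripper":-1}]'
python3 -m creep '[{"wx":0,"wy":0,"wz":0,"tx":-3,"ty":0,"tz":0,"gripper":-1},{"wx":0,"wy":0,"wz":0,"tx":-5,"ty":0,"tz":0,"gripper":-1},{"wx":0,"wy":0,"wz":0,"tx":-5,"ty":0,"tz":0,"gripper":-1}]'
python3 -m creep '[{"wx":0,"wy":0,"wz":0,"tx":-3,"ty":0,"tz":0,"gripper":-1},{"wx":0,"wy":0,"wz":0,"tx":-4,"ty":0,"tz":0,"gripper":-1},{"wx":0,"wy":0,"wz":0,"tx":-4,"ty":0,"tz":0,"gripper":-1}]'
```

```text
time_s: 20.45
tool_pos: [0.6226, 0.1625, 0.2178]
tool_rot: [179.7, -0.2, 90.0]
force: [-0.4, 7.0, -3.7]
grip_width: 0.0004
grasp_force: 3.0
time_s: 20.7
tool_pos: [0.6226, 0.1579, 0.218]
tool_rot: [179.7, -0.3, 90.0]
force: [-0.3, 6.2, -2.9]
grip_width: 0.0
grasp_force: 3.0
time_s: 20.95
tool_pos: [0.6225, 0.1559, 0.2181]
tool_rot: [179.7, -0.4, 90.1]
force: [-0.7, 9.8, -3.9]
grip_width: 0.0004
grasp_force: 4.4
```

```bash
python3 -m creep '[{"wx":0,"wy":0,"wz":0,"tx":-2,"ty":0,"tz":0,"gripper":-1},{"wx":0,"wy":0,"wz":0,"tx":-2,"ty":0,"tz":0,"gripper":-1}]'
python3 -m creep '[{"wx":0,"wy":0,"wz":0,"tx":8,"ty":0,"tz":0,"gripper":-1},{"wx":0,"wy":0,"wz":0,"tx":22,"ty":0,"tz":0,"gripper":-1},{"wx":0,"wy":0,"wz":0,"tx":24,"ty":0,"tz":-30,"gripper":-1},{"wx":0,"wy":0,"wz":0,"tx":24,"ty":0,"tz":-70,"gripper":-1},{"wx":0,"wy":0,"wz":0,"tx":24,"ty":0,"tz":-100,"gripper":-1}]'
python3 -m creep '[{"wx":0,"wy":0,"wz":0,"tx":-40,"ty":0,"tz":-10,"gripper":-1},{"wx":0,"wy":0,"wz":0,"tx":-80,"ty":0,"tz":-10,"gripper":-1},{"wx":0,"wy":0,"wz":0,"tx":-120,"ty":0,"tz":-10,"gripper":-1},{"wx":0,"wy":0,"wz":0,"tx":-160,"ty":0,"tz":-10,"gripper":-1},{"wx":0,"wy":0,"wz":0,"tx":-200,"ty":0,"tz":-10,"gripper":-1}]'
python3 -m creep '[{"wx":0,"wy":0,"wz":0,"tx":-40,"ty":0,"tz":0,"gripper":-1},{"wx":0,"wy":0,"wz":0,"tx":-80,"ty":0,"tz":0,"gripper":-1},{"wx":0,"wy":0,"wz":0,"tx":-80,"ty":0,"tz":0,"gripper":-1},{"wx":0,"wy":0,"wz":0,"tx":-80,"ty":0,"tz":0,"gripper":-1}]'
python3 - <<'E'
from h import *
for n in("top","side"):
    p,d=optics.read_camera(n); c=p if n=="top" else cv2.resize(p[230:390,180:380],None,fx=3,fy=3,interpolation=cv2.INTER_CUBIC); cv2.imwrite(f"pics/{n}7.png",c[:,:,::-1])
    W=cloud(n,d); X,Y,Z=[W[...,i] for i in range(3)]
    m=(X>.44)&(X<.67)&(Y>.05)&(Y<.27)&(Z>.212)&(Z<.255); P=W[m]
    r=cv2.minAreaRect((P[:,:2]*1000).astype(np.float32)); print(n,r,np.median(P[:,2]))
    for q in("tray","cover","platen","handle_hub"): print(q,[(np.round(a["point"],3),round(a["confidence"],2)) for a in nets.place_of(q,n)][:3])
E
```

```text
time_s: 21.12
tool_pos: [0.6224, 0.1558, 0.2182]
tool_rot: [179.6, -0.6, 90.2]
force: [-0.3, 12.2, -5.2]
grip_width: 0.0005
grasp_force: 5.9
time_s: 21.53
tool_pos: [0.6232, 0.1729, 0.3201]
tool_rot: [179.6, 0.1, 89.9]
force: [0.3, 0.1, 0.8]
grip_width: 0.0005
grasp_force: 0.0
time_s: 21.95
tool_pos: [0.6225, -0.0295, 0.3284]
tool_rot: [179.6, 0.2, 89.9]
force: [1.2, -0.0, -0.5]
grip_width: 0.0004
grasp_force: 0.0
time_s: 22.28
tool_pos: [0.6222, -0.1121, 0.3275]
tool_rot: [179.7, 0.2, 89.4]
force: [-0.8, 1.1, 0.3]
grip_width: 0.0006
grasp_force: 0.0
top ((552.9613037109375, 158.81268310546875), (28.017541885375977, 215.86892700195312), 70.41024017333984) 0.2336057281964262
tray [(array([ 0.75 , -0.366,  0.004]), 0.94), (array([0.261, 0.385, 0.001]), 0.82), (array([ 0.325, -0.436,  0.003]), 0.26)]
cover [(array([ 0.437, -0.68 ,  0.002]), 0.84), (array([ 0.327, -0.436,  0.   ]), 0.55)]
platen []
handle_hub [(array([0.556, 0.159, 0.228]), 0.69)]
side ((554.5433349609375, 161.9859619140625), (29.484853744506836, 217.46832275390625), 69.13540649414062) 0.22967876022809647
tray [(array([ 0.75 , -0.366, -0.001]), 0.84), (array([0.555, 0.161, 0.018]), 0.81), (array([0.261, 0.39 , 0.002]), 0.67)]
cover [(array([ 0.435, -0.679,  0.002]), 0.6)]
platen []
handle_hub [(array([0.559, 0.157, 0.23 ]), 0.78)]
```

View pics/side7.png

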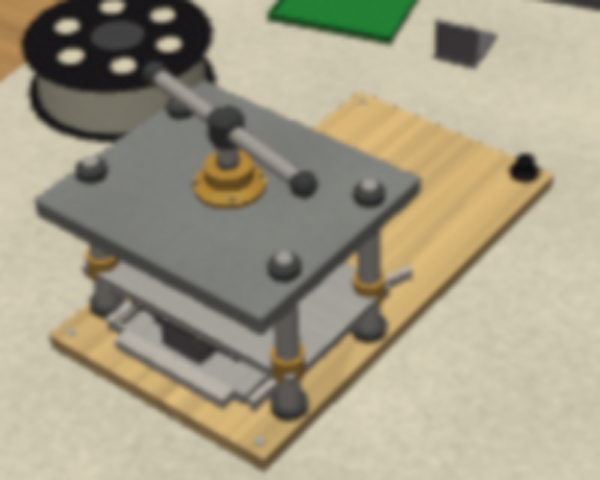

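The side crop shows the platen clamped on the cover around (190,330) and the tray home. The bar is at about 373° (6.5 rad, the stop), the hub has dropped to about 0.228 m, and the arm is clear. I'm handing in.

```bash
python3 -c "
from cell import env; print(env.sign_off())"
```

```text
the job is handed in; nothing more can be done
None
```

The job is handed in at about 22 s: the cover is on the housing within about 3 mm, the tray is home against the back stop, the screw is wound to its stop (about 6.5 rad), and everything is let go. I did not measure the clamping force directly; the sign-off gave no verdict.

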